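# Pack a doll away under its cover board

### The job

Pack the smallest yellow doll away: take it from its drying cradle and lay it in the saddles of the open drawer with its head towards the back of the drawer, then lower the holed cover board over the drawer's two pins until it rests flush on the ledges, and last push the drawer fully shut. Set the doll and the board down without dropping them, and leave the other things on the bench where they are.

Things in the scene. Friction and masses are not known exactly. Their poses are not given: they have to be found in the camera images.
- doll_mid (a point): The doll to pack: small, yellow, solid, 90 mm long, 40 to 70 g, lying on a drying cradle 36 mm above the bench. The point is on its axis at mid-belly, 31 mm from the flat foot end; +x points to the head. The belly is 36 mm across for 11 mm either way along x, then narrows. The cradle's two V rests hold it at x = -28 to -21 and 23 to 28 mm; fingers can go down beside the belly between them.
- doll_head (a point): Top of that doll's head, on its axis, 59 mm from doll_mid.
- stand: The drying cradle, fixed to the bench: a pale wooden foot 110 x 60 x 12 mm with two V-shaped rests. Origin on the bench under doll_mid, 24 mm below the doll's axis is the top of the foot. Its +x is along the doll to its head.
- saddle (a point): Where doll_mid must come to lie in the drawer, on two V rests like the cradle's; 40 mm above the bench, 24 mm above the drawer's floor. It moves with the drawer. +x points level to the back of the drawer (away from the knob), where the head goes; +z up. Ledges stand 68 mm to either side (y), the inside of the drawer front 61 mm in front.
- cover_grip (a point): Cover board: a plywood plate 100 x 188 x 8 mm flat on the bench, 150 to 220 g, with two 14 mm holes at its local y = +-80 mm, x = 0. Across its middle stands a grip rib 70 mm long (local x), 16 mm wide (y), 20 mm tall. The point is the rib's centre, 18 mm above the plate's underside, 10 mm above its top. It may go on either way round (half a turn).
- cover_seat (a point): Where cover_grip comes to lie when the board is flush, 78 mm above the bench; moves with the drawer, axes as for saddle. The ledges' tops are 18 mm below it, from y = 68 to 98 mm either side and x = -50 to 50 mm. The drawer's side walls stand beyond y = +-98 mm, 2 mm lower than this point; the top of its front is 12 mm above it. Lying over 4 mm too high, the rib strikes the unit's top.
- pin_left (a point): Tip of the steel locating pin on the drawer's left ledge (y = +80 mm from cover_seat): 10 mm across, 17 mm tall above the ledge, tapered to 5 mm over its top 6 mm.
- pin_right (a point): Tip of the like pin on the right ledge (y = -80 mm from cover_seat).
- drawer (a joint): The shallow drawer of the walnut drawer unit: 0 = fully shut, grows as it comes out towards the robot (m), at most 0.165; it starts well open. It runs with about 2.5 N of friction and stays where it is left. The unit is fixed to the bench, 260 mm wide, 170 mm deep, its top 104 mm above the bench.
- knob_face (a point): Centre of the front face of the drawer's brass knob: 24 mm across, standing 22 mm out from the front panel, 48 mm above the bench. +x points to the back of the drawer, the way to push it shut. The panel is 250 mm wide and reaches from 8 to 90 mm above the bench.
- doll_large: Bystander, to be left alone: a yellow doll standing upright, 158 mm tall, 63 mm across (origin under its foot).
- doll_middle: Bystander, to be left alone: a yellow doll standing upright, 122 mm tall, 49 mm across (origin under its foot).
- compass: Bystander, to be left alone: a steel scribing compass lying flat, 145 mm long, about 10 mm thick, its legs pointing along its x.
- burnisher: Bystander, to be left alone: a horn-handled burnisher lying flat, 157 mm long, 18 mm thick, along its x.
- rest_post: Bystander, to be left alone: a chunky aluminium tool rest post, 109 mm tall, 80 mm square foot, T-bar 110 mm long.
- jar: Bystander, to be left alone: a lidded glass jar, 75 mm tall, 60 mm across.
- sander: Bystander, to be left alone: a cork sanding block 90 x 50 x 30 mm.
Things that resemble listed ones, but are neither listed nor needed, are in the scene too. Leave any grey or pink look-alike of the part that bears cover_grip alone.

How it is judged:
By the outcome, as a careful person would: the job done as asked, in the order asked, and still so for the second after the job is handed in, with the robot touching nothing.
It also fails if it takes over 72 s, if anything falls off the work surface, if the arm or the gripper's body presses on something with over 40 N, if the wrist force passes 120 N, or if a joint passes its speed limit or range.

### The arm

A 6-joint arm with a two-finger parallel gripper is mounted at the origin on the work surface. World frame = base frame: x ahead of the robot, y to its left, z up, the work surface at z = 0. Lengths are in mm, angles in rad, forces in N, time in s.
With the tool pointing down it reaches from about 400 to 925 mm from the base axis. Payload 12.5 kg.
Tool frame: the origin (TCP) lies at the very end of the fingers, on their centre line; the grasp point (between the pads) lies grip_depth behind it (grip_depth is the distance from the TCP to the grasp point, in mm); z points along the fingers, y is the line along which they close (so a half turn about z gives the same grasp; the last joint's range is limited). The gripper opens to 95 mm and grips with 3 to 60 N. Pads are 20 mm wide; open, the fingers measure 119 mm over their backs; the gripper's body (75 mm by 180 mm) begins 59 mm behind the grasp point.
Start: joints at [1.148, 0.491, 1.559, -0, 1.092, -0.106], TCP at [194.688, 593.922, 214.661] pointing down, gripper open.
Joint ranges: [-3.1, 3.1], [-0.84, 2.19], [0.05, 2.79], [-1.13, 4.28], [0.06, 2.93], [-2.69, 2.69]. Speed limits (rad/s): [2.22, 2.22, 2.79, 3.14, 3.14, 3.14].

### API

Orientations are given as [roll, pitch, yaw] about the fixed x, y, z axes, in that order (R = Rz(yaw) Ry(pitch) Rx(roll)).
In Python, from cell import state, read_camera, job_done, grip_depth gives the robot as it stands.
- The arm moves only by the tool drive_tool, never from a script. Its argument "targets" is a list of rows, each an object with "jaw": the opening, from 0 (shut) to 1 (fully open); "travel": the shift along the tool's x, y, z in m, a list of three; "twist": the turn about the tool's z in rad. In form: [{"jaw": jaw, "travel": [tx, ty, tz], "twist": twist}, ...]. A call has 1 to 8 rows; each row is the pose to reach, as a shift and turn from the pose commanded when the call began, along the tool's axes at that moment; what a row does not reach only later rows make up. A row lasts 1/12 s, in which the tool goes at most 41.7 mm and 7.16 degrees, less where a joint would pass 70% of its speed; a pose out of reach is approached as far as the arm can. A call with a gripper value outside its range is refused whole. The fingers move at their own pace and stop on an object; the grip force is fixed at half the most. Time passes only in rows, so rows that repeat a pose let the fingers close. It gives the time, the measured TCP pose, the force, the opening and the grip force at its end, in the units of the state.
- state(): the state, without advancing time (a new reading comes with each control period).
- read_camera(name): name is "scene" or "top" or "wrist"; returns a dict with "frame" (480x640x3 uint8, red, green, blue), "fx", "fy", "cx", "cy" (pixels), "R" (3x3) and "t" (3): a world point X has camera coordinates R X + t. Camera axes: x right, y down, z forward; pixel columns grow to the right and rows downward; lengths in mm; the calibration is good to about 2 mm. A picture is of the moment at which its call begins. There is no depth.
- job_done(): hands the job in; it is judged then, once.
The state is a dict: "t": time; "joints": joint angles; "qvel": joint speeds; "tau": joint torques, N m; "eef_pos": TCP position; "tcp_rot": TCP orientation; "ft_force": force on the tool from outside, world axes, zero at the start; "moment": the same for the moment, N m; "opening": opening from 0.0 (shut) to 1.0 (fully open); "grip_force": force on a finger pad.
Only numpy, scipy, OpenCV 4.12 (cv2) and the standard library are available. Lean on these libraries where they do the work, as an engineer would, in place of code of your own. Each camera call takes 0.05 s, during which the arm holds its last target. There are 200 camera calls.

## Working session

There is one attempt and no reset: what is moved stays moved. The work goes in short steps, Python scripts to look and compute and a tool call to move; the robot and the scene stay as the last step left them, time stands still between calls to the robot, and variables do not carry over. Pictures are saved under pics/ and viewed, at most 10 in all, crops included, and the job is handed in when it is done.

Besides the shell and the picture viewer there is one more tool, called after "Request:" in YAML: its name, and indented under it one key for each argument. drive_tool: Moves the arm, as the interface text tells. Its arguments: {"type":"object","properties":{"targets":{"type":"array"}},"required":["targets"]}

```bash
mkdir -p pics; ls; python3 - <<'E'
from cell import state, read_camera, grip_depth
import cv2,json,numpy as np
print(grip_depth,state())
for n in("scene","top"):
    c=read_camera(n); cv2.imwrite(f"pics/{n}0.png",c["frame"][:,:,::-1])
    print(n,c["fx"],c["fy"],c["cx"],c["cy"],np.round(c["R"],4).tolist(),np.round(c["t"],1).tolist())
E
```

```text
pics
18.8 {'t': 0.0, 'joints': array([ 1.14839865e+00,  4.91556518e-01,  1.55945587e+00, -1.58976950e-06,
        1.09168388e+00, -1.05584301e-01]), 'qvel': array([-0.00123521, -0.00046127,  0.00110746, -0.00015804,  0.00050618,
       -0.00106379]), 'tau': array([ 2.12393432e-03, -6.12642002e+01, -2.58185774e+01,  6.93533476e-02,
        4.81489627e-02, -1.23583181e-04]), 'eef_pos': array([194.58185758, 593.68278168, 214.06142344]), 'tcp_rot': array([-3.14049503e+00, -1.14906164e-04,  2.82477995e+00]), 'ft_force': array([ 0.39941622, -0.04305754,  0.69995194]), 'moment': array([ 0.01996175, -0.03023492,  0.05508372]), 'grip_force': 0.0, 'opening': 1.004228345219193}
scene 525.2255021513586 525.2255021513586 317.8153363599146 236.97154621118315 [[0.7916, 0.6111, 0.0013], [0.477, -0.6166, -0.6263], [-0.3819, 0.4964, -0.7796]] [-412.5, -200.3, 1725.3]
top 455.0298837024927 455.0298837024927 324.08087560450593 236.20990485283005 [[0.0158, -0.9999, 0.0007], [-0.9947, -0.0158, -0.1017], [0.1017, 0.0009, -0.9948]] [-14.7, 532.6, 1231.0]
```

View pics/scene0.png

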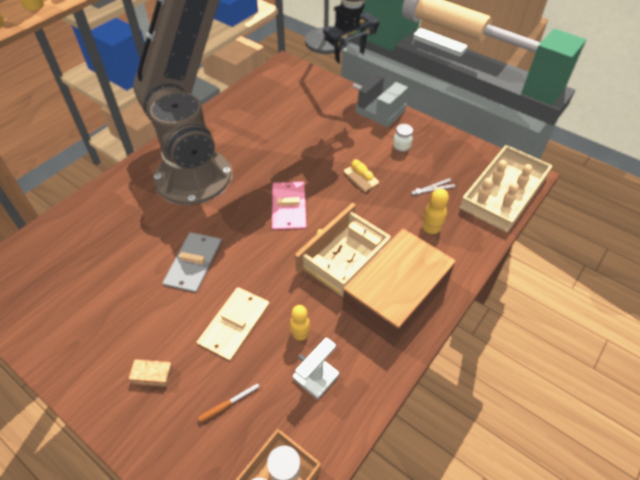

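View pics/top0.png

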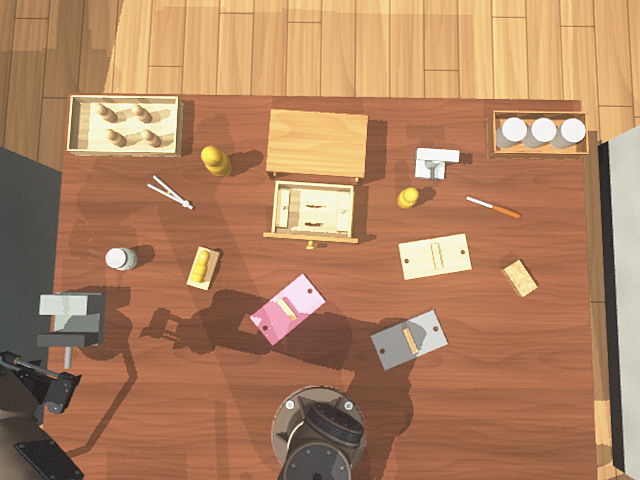

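The smallest yellow doll lies on the cradle at top (202,266). The two upright yellow dolls at (215,160) and (408,198) are bystanders. The board I want is the natural plywood one at (435,257). The pink (288,310) and grey (410,340) ones are decoys. The drawer is open, with its knob near (310,245).

```bash
python3 - <<'E'
import cv2,numpy as np
im=cv2.imread("pics/top0.png")
def crop(x0,x1,y0,y1,s):
    o=cv2.resize(im[y0:y1,x0:x1],None,fx=s,fy=s,interpolation=cv2.INTER_CUBIC)
    for x in range(x0+(-x0)%10,x1,10):
        cv2.putText(o,str(x),(int((x-x0+.5)*s)-10,10),0,.35,(255,255,255),1); cv2.line(o,(int((x-x0+.5)*s),12),(int((x-x0+.5)*s),18),(255,255,255),1)
    for y in range(y0+(-y0)%10,y1,10):
        cv2.putText(o,str(y)+"-",(0,int((y-y0+.5)*s)+4),0,.35,(255,255,255),1)
    return o
a=crop(180,226,240,294,6);b=crop(394,478,230,284,6)
cv2.imwrite("pics/a.png",np.hstack([a,b])); cv2.imwrite("pics/b.png",crop(258,374,168,254,6))
E
```

```text
(no output)
```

View pics/a.png

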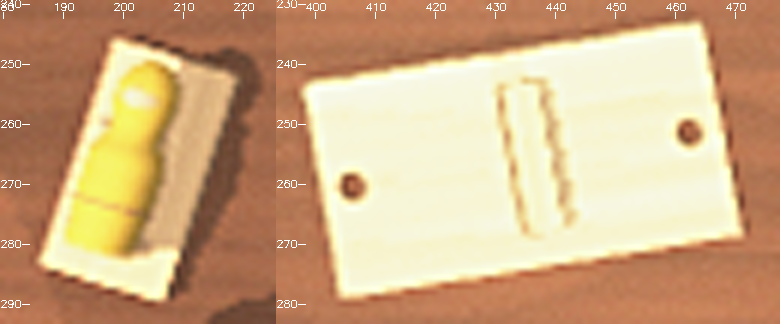

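View pics/b.png

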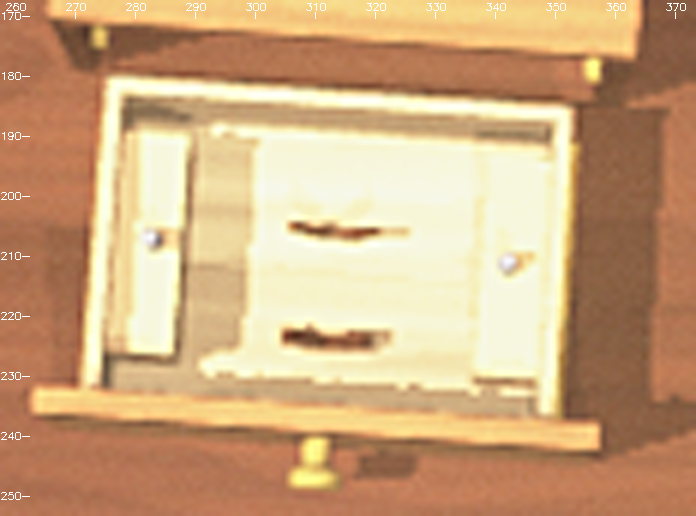

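Crops: natural board with holes at (406.2,260.5) and (462.3,251.5), and the small doll on its cradle with its head at (204.5,249.5) and foot at (196,280.7). The pin tips are at (282.8,207.2) and (342.2,211.2).

```bash
cat > h.py <<'E'
import numpy as np
from cell import *
from scipy.spatial.transform import Rotation as Ro
def ray(c,u,v,z):
    R=np.array(c["R"]);t=np.array(c["t"]).ravel();o=-R.T@t
    d=R.T@np.array([(u-c["cx"])/c["fx"],(v-c["cy"])/c["fy"],1]);return o+d*(z-o[2])/d[2]
def proj(c,X):
    p=np.array(c["R"])@np.array(X)+np.array(c["t"]).ravel();return np.array([c["fx"]*p[0]/p[2]+c["cx"],c["fy"]*p[1]/p[2]+c["cy"]])
def go(X,yaw=None):
    "travel (m) and twist from the present pose to TCP X with tool yaw (mod pi)"
    s=state();R=Ro.from_euler('xyz',s["tcp_rot"])
    print("t",round(s["t"],2),"tcp",np.round(s["eef_pos"],1),"rpy",np.round(s["tcp_rot"],4),"F",np.round(s["ft_force"],1),"op",round(s["opening"],3),"grip",round(s["grip_force"],1),"j6",round(s["joints"][5],3))
    if X is not None: print("travel",np.round(R.inv().apply(np.array(X)-s["eef_pos"])/1000,4))
    if yaw is not None:
        d=s["tcp_rot"][2]-yaw;  print("twist",round((d+np.pi/2)%np.pi-np.pi/2,4))
E
python3 - <<'E'
from h import *
c=read_camera("top")
P=lambda u,v,z:ray(c,u,v,z)
cr=np.array([P(*p,12) for p in((198,246),(218.5,252),(207,289),(186,283))]);m=cr.mean(0)
ax=(cr[0]+cr[1]-cr[2]-cr[3])/2;print("stand",m,"len",np.linalg.norm(ax),"ang",np.arctan2(ax[1],ax[0]))
h,f=P(204.5,249.5,36),P(196,280.7,36);d=h-f;print("doll",h,f,np.linalg.norm(d),"mid",f+d*31/np.linalg.norm(d),np.arctan2(d[1],d[0]))
a,b=P(406.2,260.5,8),P(462.3,251.5,8);d=a-b;print("board",(a+b)/2,np.linalg.norm(d),"yang",np.arctan2(d[1],d[0]))
a,b=P(282.8,207.2,77),P(342.2,211.2,77);d=a-b;print("pins",a,b,(a+b)/2,np.linalg.norm(d),"yaw",np.arctan2(d[1],d[0])-np.pi/2)
print("knob",P(309.7,246.5,58))
go(None)
w=read_camera("wrist");R=Ro.from_euler('xyz',state()["tcp_rot"])
o=-np.array(w["R"]).T@np.array(w["t"]).ravel()
print("cam in tool",R.inv().apply(o-state()["eef_pos"]),"fwd",R.inv().apply(np.array(w["R"])[2]),w["fx"])
E
```

```text
stand [441.7441631  330.43198319  12.        ] len 106.87030441521117 ang -0.26726228662592816
doll [490.06641487 320.37171034  36.        ] [404.76588126 339.8509849   36.        ] 87.49641805816111 mid [434.98787892 332.94947367  36.        ] -0.22451072631189173
board [ 483.9857895  -315.13441888    8.        ] 159.47071075854365 yang 1.7451911696243316
pins [603.78868842 105.2178008   77.        ] [595.51173592 -53.61747408  77.        ] [599.65021217  25.80016336  77.        ] 159.05078587097256 yaw -0.052063200180731295
knob [501.12934419  31.95750097  58.        ]
t 0.15 tcp [194.6 593.7 214.2] rpy [-3.1408e+00 -1.0000e-04  2.8248e+00] F [0.4 0.2 0.5] op 1.0 grip 0.0 j6 -0.106
cam in tool [  70.62726572    1.25124194 -169.80273534] fwd [-2.49294688e-01  1.17515326e-05  9.68427673e-01] 362.2201756026054
```

```bash
python3 - <<'E'
from h import *
go([437,332,150],2.89)
c=read_camera("top")
print("unit front edge", ray(c,270,171.5,104), ray(c,363,177.5,104))
E
```

```text
t 0.2 tcp [194.6 593.8 214.3] rpy [-3.1410e+00 -1.0000e-04  2.8248e+00] F [-0.6 -0.6 -0.6] op 1.003 grip 0.0 j6 -0.106
travel [-0.3119 -0.1732  0.0644]
twist -0.0652
unit front edge [693.87277684 138.76896717 104.        ] [ 681.69154277 -106.22559244  104.        ]
```

Request:
drive_tool:
  targets:
    - {"jaw": 1,"travel": [-0.156,-0.087,0],"twist": -0.03}
    - {"jaw": 1,"travel": [-0.312,-0.173,0.064],"twist": -0.065}
    - {"jaw": 1,"travel": [-0.312,-0.173,0.064],"twist": -0.065}
    - {"jaw": 1,"travel": [-0.312,-0.173,0.064],"twist": -0.065}
    - {"jaw": 1,"travel": [-0.312,-0.173,0.064],"twist": -0.065}
    - {"jaw": 1,"travel": [-0.312,-0.173,0.064],"twist": -0.065}
    - {"jaw": 1,"travel": [-0.312,-0.173,0.064],"twist": -0.065}
    - {"jaw": 1,"travel": [-0.312,-0.173,0.064],"twist": -0.065}

```text
t: 0.92
eef_pos: [418.4, 352.2, 156.3]
tcp_rot: [3.141, 0.0, 2.89]
ft_force: [0.7, 1.1, 0.7]
opening: 0.996
grip_force: 0.0
```

```bash
python3 - <<'E'
from h import *
import cv2
go([437,332,150],2.89)
c=read_camera("wrist");cv2.imwrite("pics/w1.png",c["frame"][:,:,::-1]);import pickle;pickle.dump(c,open("w1.pkl","wb"))
E
```

```text
t 0.92 tcp [418.4 352.2 156.3] rpy [3.1413e+00 2.0000e-04 2.8899e+00] F [0.7 1.1 0.7] op 0.996 grip 0.0 j6 -0.74
travel [-0.023  -0.0149  0.0063]
twist -0.0001
```

View pics/w1.png

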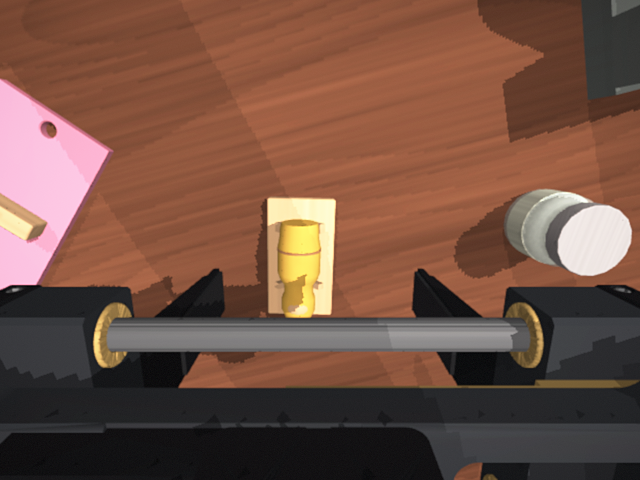

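The wrist picture shows the doll from its foot end (299,222) to its head (about 298,316). The belly sides at row 265 are at x=278 and 320, and the cradle foot's corners are at (267,198), (335,199), (268,313) and (332,315).

```bash
python3 - <<'E'
from h import *
import pickle;c=pickle.load(open("w1.pkl","rb"))
cr=np.array([ray(c,*p,12) for p in((267,198),(335,199),(332,315),(268,313))])
ax=(cr[2]+cr[3]-cr[1]-cr[0])/2;print(cr,cr.mean(0),np.linalg.norm(ax),np.arctan2(ax[1],ax[0]))
print(ray(c,299.5,265,36),ray(c,299,222,44),ray(c,298,316,36))
go([437,332,150],2.89)
E
```

```text
[[381.11645497 317.49422243  12.        ]
 [396.75020494 374.55202925  12.        ]
 [503.00754665 345.53026759  12.        ]
 [485.87498396 287.48255878  12.        ]] [441.68729763 331.26476951  12.        ] 109.5589373311635 -0.27278449056281256
[439.90428988 332.01861287  36.        ] [402.68022654 342.12435003  44.        ] [484.8332819  318.45168869  36.        ]
t 0.97 tcp [422.2 347.8 154.8] rpy [-3.1399e+00  3.0000e-04  2.8870e+00] F [ 4.  -4.3 -0.6] op 1.0 grip 0.0 j6 -0.746
travel [-0.0183 -0.0115  0.0048]
twist -0.003
```

```bash
python3 - <<'E'
from h import *
go([435.3,333,20],2.87)
E
```

```text
t 0.97 tcp [422.2 347.8 154.8] rpy [-3.1399e+00  3.0000e-04  2.8870e+00] F [ 4.  -4.3 -0.6] op 1.0 grip 0.0 j6 -0.746
travel [-0.0163 -0.0108  0.1348]
twist 0.017
```

Request:
drive_tool:
  targets:
    - {"jaw": 1,"travel": [-0.016,-0.011,0.03],"twist": 0.017}
    - {"jaw": 1,"travel": [-0.016,-0.011,0.06],"twist": 0.017}
    - {"jaw": 1,"travel": [-0.016,-0.011,0.06],"twist": 0.017}
    - {"jaw": 1,"travel": [-0.016,-0.011,0.06],"twist": 0.017}

```text
t: 1.3
eef_pos: [429.7, 338.9, 96.1]
tcp_rot: [-3.14, -0.002, 2.872]
ft_force: [-0.6, -1.0, 0.9]
opening: 0.999
grip_force: 0.0
```

```bash
python3 - <<'E'
from h import *
go([435.3,333,20],2.87)
E
```

```text
t 1.3 tcp [429.7 338.9  96.1] rpy [-3.1396e+00 -2.0000e-03  2.8725e+00] F [-0.6 -1.   0.9] op 0.999 grip 0.0 j6 -0.755
travel [-0.0071 -0.004   0.076 ]
twist 0.0025
```

Request:
drive_tool:
  targets:
    - {"jaw": 1,"travel": [-0.007,-0.004,0.03],"twist": 0}
    - {"jaw": 1,"travel": [-0.007,-0.004,0.03],"twist": 0}
    - {"jaw": 1,"travel": [-0.007,-0.004,0.03],"twist": 0}
    - {"jaw": 1,"travel": [-0.007,-0.004,0.03],"twist": 0}

```text
t: 1.63
eef_pos: [435.9, 334.2, 68.3]
tcp_rot: [3.14, 0.001, 2.873]
ft_force: [0.6, 0.1, -0.1]
opening: 0.999
grip_force: 0.0
```

```bash
python3 - <<'E'
from h import *
go([435.3,333,20],2.87)
E
```

```text
t 1.63 tcp [435.9 334.2  68.3] rpy [3.1404e+00 1.0000e-03 2.8735e+00] F [ 0.6  0.1 -0.1] op 0.999 grip 0.0 j6 -0.769
travel [ 0.0003 -0.0014  0.0483]
twist 0.0035
```

Request:
drive_tool:
  targets:
    - {"jaw": 1,"travel": [0,-0.001,0.03],"twist": 0.003}
    - {"jaw": 1,"travel": [0,-0.001,0.048],"twist": 0.003}
    - {"jaw": 1,"travel": [0,-0.001,0.048],"twist": 0.003}
    - {"jaw": 0.6,"travel": [0,-0.001,0.048],"twist": 0.003}
    - {"jaw": 0.5,"travel": [0,-0.001,0.048],"twist": 0.003}

```text
t: 2.05
eef_pos: [436.1, 333.2, 20.3]
tcp_rot: [3.14, 0.001, 2.87]
ft_force: [-0.8, 0.4, -0.6]
opening: 0.915
grip_force: 0.0
```

Request:
drive_tool:
  targets:
    - {"jaw": 0.2,"travel": [0,0,0],"twist": 0}
    - {"jaw": 0.2,"travel": [0,0,0],"twist": 0}
    - {"jaw": 0.2,"travel": [0,0,0],"twist": 0}
    - {"jaw": 0.2,"travel": [0,0,0],"twist": 0}
    - {"jaw": 0.2,"travel": [0,0,0],"twist": 0}

```text
t: 2.47
eef_pos: [435.6, 332.5, 18.9]
tcp_rot: [3.141, 0.0, 2.87]
ft_force: [0.7, 0.1, 0.3]
opening: 0.566
grip_force: 0.0
```

Request:
drive_tool:
  targets:
    - {"jaw": 0,"travel": [0,0,0],"twist": 0}
    - {"jaw": 0,"travel": [0,0,0],"twist": 0}
    - {"jaw": 0,"travel": [0,0,0],"twist": 0}
    - {"jaw": 0,"travel": [0,0,0],"twist": 0}
    - {"jaw": 0,"travel": [0,0,0],"twist": 0}
    - {"jaw": 0,"travel": [0,0,0],"twist": 0}

```text
t: 2.97
eef_pos: [435.0, 331.6, 18.6]
tcp_rot: [-3.14, -0.001, 2.87]
ft_force: [-1.1, -6.6, 5.0]
opening: 0.37
grip_force: 30.0
```

```bash
python3 - <<'E'
from h import *
go([436,333,140],2.87)
E
```

```text
t 2.97 tcp [435.  331.6  18.6] rpy [-3.1398e+00 -1.1000e-03  2.8701e+00] F [-1.1 -6.6  5. ] op 0.37 grip 30.0 j6 -0.768
travel [-0.0005  0.0014 -0.1214]
twist 0.0001
```

Request:
drive_tool:
  targets:
    - {"jaw": 0,"travel": [0,0,-0.01],"twist": 0}
    - {"jaw": 0,"travel": [0,0,-0.03],"twist": 0}
    - {"jaw": 0,"travel": [0,0,-0.065],"twist": 0}
    - {"jaw": 0,"travel": [0,0,-0.1],"twist": 0}
    - {"jaw": 0,"travel": [0,0,-0.1],"twist": 0}
    - {"jaw": 0,"travel": [0,0,-0.1],"twist": 0}

```text
t: 3.47
eef_pos: [436.2, 333.0, 120.7]
tcp_rot: [3.138, 0.003, 2.87]
ft_force: [0.2, 0.5, -0.1]
opening: 0.37
grip_force: 30.0
```

```bash
python3 - <<'E'
from h import *
go([599.6,25.8,135],np.pi-.052)
E
```

```text
t 3.47 tcp [436.2 333.  120.7] rpy [3.1384e+00 2.9000e-03 2.8698e+00] F [ 0.2  0.5 -0.1] op 0.37 grip 30.0 j6 -0.768
travel [-0.2399 -0.252  -0.0144]
twist -0.2197
```

Request:
drive_tool:
  targets:
    - {"jaw": 0,"travel": [-0.02,-0.021,-0.02],"twist": -0.05}
    - {"jaw": 0,"travel": [-0.24,-0.252,-0.03],"twist": -0.22}
    - {"jaw": 0,"travel": [-0.24,-0.252,-0.03],"twist": -0.22}
    - {"jaw": 0,"travel": [-0.24,-0.252,-0.03],"twist": -0.22}
    - {"jaw": 0,"travel": [-0.24,-0.252,-0.03],"twist": -0.22}
    - {"jaw": 0,"travel": [-0.24,-0.252,-0.03],"twist": -0.22}
    - {"jaw": 0,"travel": [-0.24,-0.252,-0.03],"twist": -0.22}
    - {"jaw": 0,"travel": [-0.24,-0.252,-0.03],"twist": -0.22}

```text
t: 4.13
eef_pos: [584.5, 51.0, 146.4]
tcp_rot: [3.141, -0.002, 3.09]
ft_force: [1.6, 0.5, 0.3]
opening: 0.371
grip_force: 30.0
```

```bash
python3 - <<'E'
from h import *
go([599.6,25.8,150],np.pi-.052)
E
```

```text
t 4.13 tcp [584.5  51.  146.4] rpy [ 3.1415e+00 -2.0000e-03  3.0897e+00] F [1.6 0.5 0.3] op 0.371 grip 30.0 j6 -1.545
travel [-0.0164 -0.0244 -0.0036]
twist 0.0001
```

Request:
drive_tool:
  targets:
    - {"jaw": 0,"travel": [-0.008,-0.012,-0.004],"twist": 0}
    - {"jaw": 0,"travel": [-0.016,-0.024,-0.004],"twist": 0}
    - {"jaw": 0,"travel": [-0.016,-0.024,-0.004],"twist": 0}
    - {"jaw": 0,"travel": [-0.016,-0.024,-0.004],"twist": 0}
    - {"jaw": 0,"travel": [-0.016,-0.024,-0.004],"twist": 0}

```text
t: 4.55
eef_pos: [598.3, 29.4, 151.1]
tcp_rot: [3.141, -0.001, 3.091]
ft_force: [-0.1, 0.8, -0.6]
opening: 0.373
grip_force: 30.0
```

```bash
python3 - <<'E'
from h import *
import cv2,pickle
c=read_camera("wrist");cv2.imwrite("pics/w2.png",c["frame"][:,:,::-1]);pickle.dump(c,open("w2.pkl","wb"))
print(proj(c,[603.8,105.2,77]),proj(c,[595.5,-53.6,77]))
go([599.6,25.8,150],np.pi-.052)
E
```

```text
[424.03267494 252.65592791] [197.42440786 252.58079166]
t 4.6 tcp [598.4  29.6 151.3] rpy [ 3.1413e+00 -9.0000e-04  3.0913e+00] F [-0.1  0.3 -0.7] op 0.371 grip 30.0 j6 -1.582
travel [-0.0014 -0.0037  0.0013]
twist 0.0017
```

View pics/w2.png

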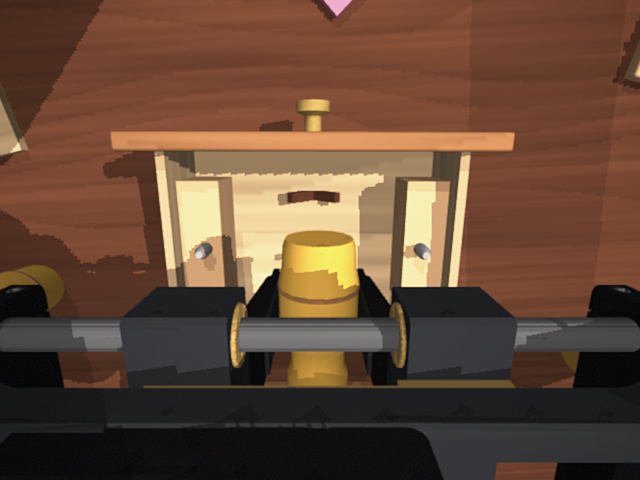

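Wrist view: pins' tips near (199,255) and (426,255), agreeing with the predicted (197,253) and (424,253). The doll is held level, with its foot end at about (320,238).

```bash
python3 - <<'E'
from h import *
import pickle,cv2
c=pickle.load(open("w2.pkl","rb"));im=c["frame"]
hsv=cv2.cvtColor(im,cv2.COLOR_RGB2HSV)
pts=[]
for x0 in(190,410):
    s=hsv[238:265,x0:x0+25,1]; m=(s<45).astype(np.uint8)
    n,l,st,ce=cv2.connectedComponentsWithStats(m); i=1+st[1:,4].argmax()
    print(st[i]+[x0,238,0,0,0],ce[i]+[x0,238]); pts.append(ce[i]+[x0,238])
    print('\n'.join(''.join('#' if l[r,k]==i else '.' for k in range(25)) for r in range(27)))
p=ray(c,320,238,151.2+17.4);print("foot",p)
go(None)
for z in(68.5,77):
    b,a=[ray(c,*q,z) for q in pts];d=a-b;print(z,a,b,(a+b)/2,np.linalg.norm(d),np.arctan2(d[1],d[0])-np.pi/2)
a,b=ray(c,112,133,90),ray(c,514,134,90);d=b-a;print("panel front",a,b,np.linalg.norm(d),np.arctan2(d[1],d[0])-np.pi/2)
E
```

```text
[195 243  17  16 182] [202.91208791 250.37912088]
.........................
.........................
.........................
.........................
.........................
..............####.......
............########.....
...........#########.....
.........############....
........##############...
.......###############...
......################...
......################...
......###############....
.....###############.....
.....##############......
.....#############.......
......###########........
......##########.........
.......########..........
..........##.............
.........................
.........................
.........................
.........................
.........................
.........................
[414 243  16  16 175] [422.08571429 250.80571429]
.........................
.........................
.........................
.........................
.........................
..........#..............
.......#######...........
......#########..........
.....###########.........
.....############........
.....##############......
....########
[... 337 characters left out ...]
..............
.........................
.........................
foot [566.52782152  33.41494253 168.6       ]
t 4.6 tcp [598.4  29.6 151.3] rpy [ 3.1413e+00 -9.0000e-04  3.0913e+00] F [-0.1  0.3 -0.7] op 0.371 grip 30.0 j6 -1.582
68.5 [604.9509833  106.22540408  68.5       ] [596.38976616 -52.47068097  68.5       ] [600.67037473  26.87736156  68.5       ] 158.92684432577056 -0.053895005437668564
77 [602.37515754 103.80864141  77.        ] [594.10207674 -49.54636773  77.        ] [598.23861714  27.13113684  77.        ] 153.57800198180735 -0.05389500543766812
panel front [513.43496281 -90.88138072  90.        ] [526.73935757 154.90519625  90.        ] 246.14639614932204 -0.0540770923300018
```

```bash
python3 - <<'E'
from h import *
go([600.2,25.2,60],np.pi-.054)
E
```

```text
t 4.6 tcp [598.4  29.6 151.3] rpy [ 3.1413e+00 -9.0000e-04  3.0913e+00] F [-0.1  0.3 -0.7] op 0.371 grip 30.0 j6 -1.582
travel [-0.0021 -0.0043  0.0913]
twist 0.0037
```

Request:
drive_tool:
  targets:
    - {"jaw": 0,"travel": [-0.002,-0.004,0.03],"twist": 0.004}
    - {"jaw": 0,"travel": [-0.002,-0.004,0.06],"twist": 0.004}
    - {"jaw": 0,"travel": [-0.002,-0.004,0.09],"twist": 0.004}
    - {"jaw": 0,"travel": [-0.002,-0.004,0.09],"twist": 0.004}
    - {"jaw": 0,"travel": [-0.002,-0.004,0.09],"twist": 0.004}
    - {"jaw": 0,"travel": [-0.002,-0.004,0.09],"twist": 0.004}

```text
t: 5.1
eef_pos: [601.4, 24.8, 63.0]
tcp_rot: [3.142, 0.001, 3.087]
ft_force: [0.5, -0.1, -0.3]
opening: 0.371
grip_force: 30.0
```

```bash
python3 - <<'E'
from h import *
go([600.2,25.2,24],np.pi-.054)
E
```

```text
t 5.1 tcp [601.4  24.8  63. ] rpy [3.1415e+00 1.3000e-03 3.0868e+00] F [ 0.5 -0.1 -0.3] op 0.371 grip 30.0 j6 -1.585
travel [0.0012 0.0003 0.039 ]
twist -0.0008
```

Lower to about z 26 first, watching the force.

Request:
drive_tool:
  targets:
    - {"jaw": 0,"travel": [0.001,0,0.02],"twist": 0}
    - {"jaw": 0,"travel": [0.001,0,0.03],"twist": 0}
    - {"jaw": 0,"travel": [0.001,0,0.036],"twist": 0}
    - {"jaw": 0,"travel": [0.001,0,0.036],"twist": 0}
    - {"jaw": 0,"travel": [0.001,0,0.036],"twist": 0}

```text
t: 5.52
eef_pos: [600.2, 24.7, 26.4]
tcp_rot: [3.141, 0.001, 3.086]
ft_force: [-0.7, 4.3, 0.9]
opening: 0.372
grip_force: 30.0
```

Request:
drive_tool:
  targets:
    - {"jaw": 0,"travel": [0,0,0.002],"twist": 0}
    - {"jaw": 0,"travel": [0,0,0.002],"twist": 0}
    - {"jaw": 0,"travel": [0,0,0.002],"twist": 0}

```text
t: 5.77
eef_pos: [600.7, 24.7, 25.1]
tcp_rot: [3.141, 0.002, 3.086]
ft_force: [-1.5, 5.4, 9.1]
opening: 0.37
grip_force: 30.0
```

Request:
drive_tool:
  targets:
    - {"jaw": 0,"travel": [0,0.0015,0],"twist": 0}
    - {"jaw": 0,"travel": [0,0.0015,0],"twist": 0}
    - {"jaw": 0,"travel": [0,0.0015,0],"twist": 0}

```text
t: 6.02
eef_pos: [600.6, 25.4, 24.9]
tcp_rot: [-3.141, 0.002, 3.086]
ft_force: [-0.6, -0.5, 5.9]
opening: 0.373
grip_force: 30.0
```

Request:
drive_tool:
  targets:
    - {"jaw": 0,"travel": [0,0,0.0015],"twist": 0}
    - {"jaw": 0,"travel": [0,0,0.0015],"twist": 0}
    - {"jaw": 0,"travel": [0,0,0.0015],"twist": 0}

```text
t: 6.27
eef_pos: [601.0, 25.4, 23.9]
tcp_rot: [-3.141, 0.003, 3.086]
ft_force: [-1.2, -0.3, 10.3]
opening: 0.374
grip_force: 30.0
```

Request:
drive_tool:
  targets:
    - {"jaw": 0.4,"travel": [0,0,0],"twist": 0}
    - {"jaw": 0.45,"travel": [0,0,0],"twist": 0}
    - {"jaw": 0.55,"travel": [0,0,0],"twist": 0}
    - {"jaw": 0.65,"travel": [0,0,0],"twist": 0}
    - {"jaw": 0.7,"travel": [0,0,0],"twist": 0}
    - {"jaw": 0.7,"travel": [0,0,0],"twist": 0}

```text
t: 6.77
eef_pos: [599.9, 25.6, 22.0]
tcp_rot: [3.142, -0.0, 3.086]
ft_force: [-0.3, 0.2, 0.1]
opening: 0.669
grip_force: 0.0
```

Request:
drive_tool:
  targets:
    - {"jaw": 0.7,"travel": [0,0,-0.02],"twist": 0}
    - {"jaw": 0.7,"travel": [0,0,-0.05],"twist": 0}
    - {"jaw": 0.7,"travel": [0,0,-0.09],"twist": 0}
    - {"jaw": 0.7,"travel": [0,0,-0.127],"twist": 0}
    - {"jaw": 0.7,"travel": [0,0,-0.127],"twist": 0}
    - {"jaw": 0.7,"travel": [0,0,-0.127],"twist": 0}

```text
t: 7.27
eef_pos: [600.7, 25.6, 151.0]
tcp_rot: [3.142, 0.004, 3.086]
ft_force: [-0.6, 0.4, -0.1]
opening: 0.694
grip_force: 0.0
```

```bash
python3 - <<'E'
from h import *
import cv2,pickle
c=read_camera("wrist");cv2.imwrite("pics/w3.png",c["frame"][:,:,::-1]);pickle.dump(c,open("w3.pkl","wb"))
go([484,-315,150],np.pi+.174)
E
```

```text
t 7.32 tcp [599.9  25.7 149.3] rpy [3.1415e+00 9.0000e-04 3.0858e+00] F [ 0.2  0.  -0.4] op 0.701 grip 0.0 j6 -1.582
travel [ 0.0967 -0.3466 -0.0008]
twist -0.2298
```

View pics/w3.png

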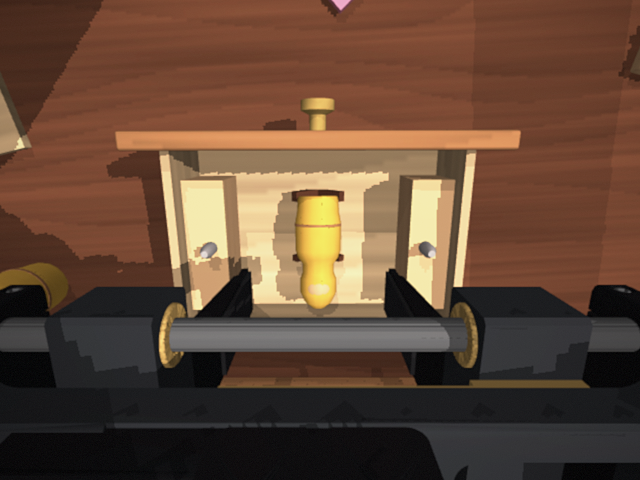

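The doll lies in both saddles (col 319, rows 196–308) with its head to the back. The pins are at (208,250) and (427,250). Next is the board.

Request:
drive_tool:
  targets:
    - {"jaw": 0.7,"travel": [0.05,-0.02,-0.03],"twist": -0.1}
    - {"jaw": 0.7,"travel": [0.09,-0.06,-0.03],"twist": -0.23}
    - {"jaw": 0.7,"travel": [0.097,-0.346,-0.02],"twist": -0.23}
    - {"jaw": 0.7,"travel": [0.097,-0.346,-0.02],"twist": -0.23}
    - {"jaw": 0.7,"travel": [0.097,-0.346,-0.02],"twist": -0.23}
    - {"jaw": 0.7,"travel": [0.097,-0.346,-0.02],"twist": -0.23}
    - {"jaw": 0.7,"travel": [0.097,-0.346,-0.02],"twist": -0.23}
    - {"jaw": 0.7,"travel": [0.097,-0.346,-0.02],"twist": -0.23}

```text
t: 7.98
eef_pos: [491.7, -259.0, 168.4]
tcp_rot: [3.14, -0.002, -2.967]
ft_force: [1.0, 0.1, 0.3]
opening: 0.699
grip_force: 0.0
```

```bash
python3 - <<'E'
from h import *
import pickle,cv2
go([484,-315,150],np.pi+.174)
c=pickle.load(open("w3.pkl","rb"))
hsv=cv2.cvtColor(c["frame"],cv2.COLOR_RGB2HSV);pts=[]
for x0 in(196,415):
    n,l,st,ce=cv2.connectedComponentsWithStats((hsv[236:265,x0:x0+25,1]<45).astype(np.uint8)); i=1+st[1:,4].argmax();pts.append(ce[i]+[x0,236])
b,a=[ray(c,*q,68.5) for q in pts];d=a-b;print(pts,(a+b)/2,np.linalg.norm(d),np.arctan2(d[1],d[0])-np.pi/2)
print("foot",ray(c,319,196,52),"head",ray(c,319,308,40))
E
```

```text
t 7.98 tcp [ 491.7 -259.   168.4] rpy [ 3.1395e+00 -1.9000e-03 -2.9675e+00] F [1.  0.1 0.3] op 0.699 grip 0.0 j6 -2.349
travel [ 0.0172 -0.0539  0.0184]
twist 0.0001
[array([208.15300546, 249.85245902]), array([427.16574586, 249.20994475])] [602.8849996  26.7710366  68.5      ] 158.698034170327 -0.053689302078997914
foot [566.38274367  29.84971764  52.        ] head [662.37184624  24.51151413  40.        ]
```

Request:
drive_tool:
  targets:
    - {"jaw": 0.7,"travel": [0.01,-0.03,0.01],"twist": 0}
    - {"jaw": 0.7,"travel": [0.017,-0.054,0.018],"twist": 0}
    - {"jaw": 0.7,"travel": [0.017,-0.054,0.018],"twist": 0}
    - {"jaw": 0.7,"travel": [0.017,-0.054,0.018],"twist": 0}
    - {"jaw": 0.7,"travel": [0.017,-0.054,0.018],"twist": 0}
    - {"jaw": 0.7,"travel": [0.017,-0.054,0.018],"twist": 0}

```text
t: 8.48
eef_pos: [485.6, -312.2, 151.8]
tcp_rot: [3.141, -0.001, -2.966]
ft_force: [0.6, -0.5, 0.1]
opening: 0.7
grip_force: 0.0
```

```bash
python3 - <<'E'
from h import *
import cv2,pickle
c=read_camera("wrist");cv2.imwrite("pics/w4.png",c["frame"][:,:,::-1]);pickle.dump(c,open("w4.pkl","wb"))
go([484,-315,60],np.pi+.174)
E
```

```text
t 8.53 tcp [ 485.8 -312.2  152.1] rpy [ 3.1412e+00 -1.0000e-04 -2.9660e+00] F [0.3 0.4 0.4] op 0.704 grip 0.0 j6 -2.432
travel [ 0.0023 -0.0024  0.0921]
twist 0.0016
```

View pics/w4.png

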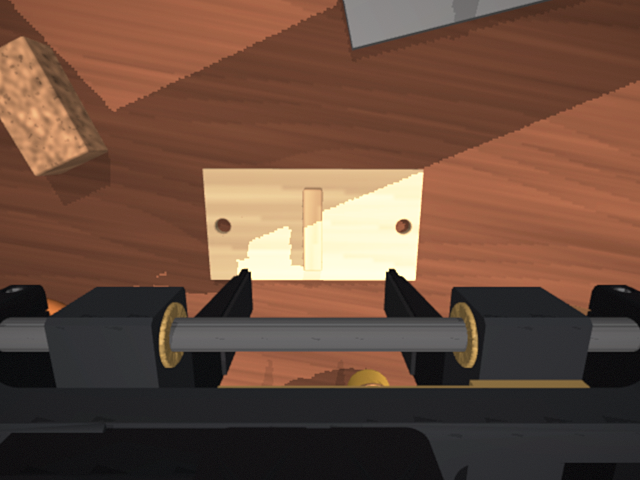

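Board: holes at (223,226) and (403,226), rib centre at about (313,228), with the rib upright in the picture, so its yaw is right.

```bash
python3 - <<'E'
from h import *
import pickle,cv2
c=pickle.load(open("w4.pkl","rb"));g=cv2.cvtColor(c["frame"],cv2.COLOR_RGB2GRAY)
pts=[]
for x0 in(211,391):
    p=g[214:239,x0:x0+25];n,l,st,ce=cv2.connectedComponentsWithStats((p<(np.median(p)*.6)).astype(np.uint8));i=1+st[1:,4].argmax();print(st[i]);pts.append(ce[i]+[x0,214])
b,a=[ray(c,*q,6) for q in pts];d=a-b;m=(a+b)/2
print(pts,m,np.linalg.norm(d),"x-yaw",np.arctan2(d[1],d[0])-np.pi/2)
go(m*[1,1,0]+[0,0,60],np.pi+np.arctan2(d[1],d[0])-np.pi/2)
k=[ray(c,*q,8) for q in((203,169),(423,170),(416,280),(211,280))];print("corner centre",np.mean(k,0))
E
```

```text
[  5   5  15  13 157]
[  5   5  15  15 166]
[array([222.61146497, 225.14012739]), array([403.03614458, 226.05421687])] [ 484.14999271 -315.40599495    6.        ] 160.741879419365 x-yaw 0.16896952112948993
t 8.53 tcp [ 485.8 -312.2  152.1] rpy [ 3.1412e+00 -1.0000e-04 -2.9660e+00] F [0.3 0.4 0.4] op 0.704 grip 0.0 j6 -2.432
travel [ 0.0022 -0.0029  0.0921]
twist 0.0066
corner centre [ 484.81205512 -314.87662657    8.        ]
```

Request:
drive_tool:
  targets:
    - {"jaw": 0.6,"travel": [0.002,-0.003,0.03],"twist": 0.004}
    - {"jaw": 0.6,"travel": [0.002,-0.003,0.07],"twist": 0.004}
    - {"jaw": 0.6,"travel": [0.002,-0.003,0.1],"twist": 0.004}
    - {"jaw": 0.6,"travel": [0.002,-0.003,0.1],"twist": 0.004}
    - {"jaw": 0.6,"travel": [0.002,-0.003,0.1],"twist": 0.004}
    - {"jaw": 0.6,"travel": [0.002,-0.003,0.1],"twist": 0.004}

```text
t: 9.03
eef_pos: [485.0, -316.7, 53.8]
tcp_rot: [-3.14, 0.001, -2.97]
ft_force: [1.5, 0.1, 0.4]
opening: 0.599
grip_force: 0.0
```

```bash
python3 - <<'E'
from h import *
go([484.3,-315.3,11],np.pi+.171)
E
```

```text
t 9.03 tcp [ 485.  -316.7   53.8] rpy [-3.1403e+00  1.2000e-03 -2.9705e+00] F [1.5 0.1 0.4] op 0.599 grip 0.0 j6 -2.435
travel [0.0005 0.0016 0.0428]
twist 0.0001
```

Request:
drive_tool:
  targets:
    - {"jaw": 0.6,"travel": [0,0.001,0.02],"twist": 0}
    - {"jaw": 0.6,"travel": [0,0.001,0.036],"twist": 0}
    - {"jaw": 0.6,"travel": [0,0.001,0.042],"twist": 0}
    - {"jaw": 0.6,"travel": [0,0.001,0.042],"twist": 0}
    - {"jaw": 0.6,"travel": [0,0.001,0.042],"twist": 0}

```text
t: 9.45
eef_pos: [484.5, -316.1, 11.6]
tcp_rot: [-3.14, 0.001, -2.971]
ft_force: [-0.1, -1.0, 0.3]
opening: 0.6
grip_force: 0.0
```

Request:
drive_tool:
  targets:
    - {"jaw": 0.4,"travel": [0,0,0],"twist": 0}
    - {"jaw": 0.25,"travel": [0,0,0],"twist": 0}
    - {"jaw": 0.2,"travel": [0,0,0],"twist": 0}
    - {"jaw": 0.1,"travel": [0,0,0],"twist": 0}
    - {"jaw": 0,"travel": [0,0,0],"twist": 0}
    - {"jaw": 0,"travel": [0,0,0],"twist": 0}
    - {"jaw": 0,"travel": [0,0,0],"twist": 0}
    - {"jaw": 0,"travel": [0,0,0],"twist": 0}

```text
t: 10.12
eef_pos: [484.0, -315.8, 10.2]
tcp_rot: [-3.141, 0.0, -2.971]
ft_force: [0.3, -1.3, 2.2]
opening: 0.167
grip_force: 30.0
```

```bash
python3 - <<'E'
from h import *
go([484.3,-315.3,11],np.pi+.171)
E
```

```text
t 10.12 tcp [ 484.  -315.8   10.2] rpy [-3.1415e+00  2.0000e-04 -2.9714e+00] F [ 0.3 -1.3  2.2] op 0.167 grip 30.0 j6 -2.434
travel [-0.0004  0.0005 -0.0008]
twist -0.0008
```

Request:
drive_tool:
  targets:
    - {"jaw": 0,"travel": [0,0,-0.01],"twist": 0}
    - {"jaw": 0,"travel": [0,0,-0.04],"twist": 0}
    - {"jaw": 0,"travel": [0,0,-0.08],"twist": 0}
    - {"jaw": 0,"travel": [0,0,-0.12],"twist": 0}
    - {"jaw": 0,"travel": [0,0,-0.15],"twist": 0}
    - {"jaw": 0,"travel": [0,0,-0.15],"twist": 0}
    - {"jaw": 0,"travel": [0,0,-0.15],"twist": 0}

```text
t: 10.7
eef_pos: [484.1, -315.9, 162.0]
tcp_rot: [-3.139, 0.002, -2.971]
ft_force: [-0.3, 0.1, -2.4]
opening: 0.167
grip_force: 30.0
```

```bash
python3 - <<'E'
from h import *
go([600.8,25.5,150],np.pi-.054)
c=read_camera("top");
E
```

```text
t 10.7 tcp [ 484.1 -315.9  162. ] rpy [-3.1393e+00  2.1000e-03 -2.9714e+00] F [-0.3  0.1 -2.4] op 0.167 grip 30.0 j6 -2.434
travel [-0.1728  0.3167  0.0116]
twist 0.2242
```

Request:
drive_tool:
  targets:
    - {"jaw": 0,"travel": [-0.015,0.03,0],"twist": 0.1}
    - {"jaw": 0,"travel": [-0.173,0.317,0],"twist": 0.224}
    - {"jaw": 0,"travel": [-0.173,0.317,0],"twist": 0.224}
    - {"jaw": 0,"travel": [-0.173,0.317,0],"twist": 0.224}
    - {"jaw": 0,"travel": [-0.173,0.317,0],"twist": 0.224}
    - {"jaw": 0,"travel": [-0.173,0.317,0],"twist": 0.224}
    - {"jaw": 0,"travel": [-0.173,0.317,0],"twist": 0.224}
    - {"jaw": 0,"travel": [-0.173,0.317,0],"twist": 0.224}

```text
t: 11.42
eef_pos: [587.5, -8.3, 158.2]
tcp_rot: [3.141, -0.004, 3.088]
ft_force: [0.7, -1.4, -1.9]
opening: 0.165
grip_force: 30.0
```

```bash
python3 - <<'E'
from h import *
go([600.8,25.5,110],np.pi-.054)
E
```

```text
t 11.42 tcp [587.5  -8.3 158.2] rpy [ 3.1413 -0.0036  3.0877] F [ 0.7 -1.4 -1.9] op 0.165 grip 30.0 j6 -1.643
travel [-0.0116  0.0344  0.0482]
twist 0.0001
```

Request:
drive_tool:
  targets:
    - {"jaw": 0,"travel": [-0.012,0.034,0],"twist": 0}
    - {"jaw": 0,"travel": [-0.012,0.034,0.02],"twist": 0}
    - {"jaw": 0,"travel": [-0.012,0.034,0.048],"twist": 0}
    - {"jaw": 0,"travel": [-0.012,0.034,0.048],"twist": 0}
    - {"jaw": 0,"travel": [-0.012,0.034,0.048],"twist": 0}
    - {"jaw": 0,"travel": [-0.012,0.034,0.048],"twist": 0}

```text
t: 11.92
eef_pos: [601.9, 22.5, 112.3]
tcp_rot: [3.141, -0.001, 3.087]
ft_force: [0.2, -0.5, -0.6]
opening: 0.162
grip_force: 30.0
```

```bash
python3 - <<'E'
from h import *
import cv2,pickle
s=state();go([600.8,25.5,100],np.pi-.054)
c=read_camera("wrist");pickle.dump(c,open("w5.pkl","wb"));f=c["frame"][:,:,::-1]
g=cv2.resize(f[190:290,180:460],None,fx=2.8,fy=2.8,interpolation=cv2.INTER_CUBIC)
t=read_camera("top")["frame"][:,:,::-1];t=cv2.resize(t[165:260,250:380],None,fx=3,fy=3,interpolation=cv2.INTER_CUBIC)
o=np.zeros((g.shape[0]+t.shape[0],784,3),np.uint8);o[:g.shape[0]]=g;o[g.shape[0]:,:t.shape[1]]=t
cv2.imwrite("pics/w5.png",o)
E
```

```text
t 11.92 tcp [601.9  22.5 112.3] rpy [ 3.1415e+00 -1.0000e-03  3.0872e+00] F [ 0.2 -0.5 -0.6] op 0.162 grip 30.0 j6 -1.589
travel [0.0013 0.003  0.0123]
twist -0.0003
```

View pics/w5.png

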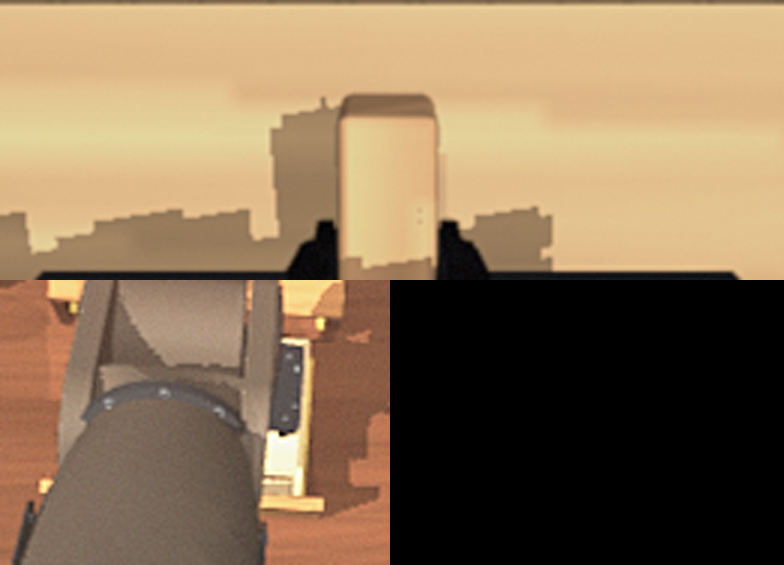

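Neither camera shows the holes: the wrist view has only the rib and a bare plate, and the arm hides the drawer from the top camera. I'll go down in small steps and watch the forces.

Request:
drive_tool:
  targets:
    - {"jaw": 0,"travel": [0.001,0.003,0.01],"twist": 0}
    - {"jaw": 0,"travel": [0.001,0.003,0.02],"twist": 0}
    - {"jaw": 0,"travel": [0.001,0.003,0.02],"twist": 0}
    - {"jaw": 0,"travel": [0.001,0.003,0.02],"twist": 0}
    - {"jaw": 0,"travel": [0.001,0.003,0.02],"twist": 0}

```text
t: 12.43
eef_pos: [601.1, 25.9, 92.1]
tcp_rot: [3.142, -0.0, 3.088]
ft_force: [-0.1, -0.1, -2.2]
opening: 0.164
grip_force: 30.0
```

```bash
python3 - <<'E'
from h import *
go([600.8,25.8,82],np.pi-.054);print(state()["moment"])
E
```

```text
t 12.43 tcp [601.1  25.9  92.1] rpy [ 3.1415e+00 -1.0000e-04  3.0878e+00] F [-0.1 -0.1 -2.2] op 0.164 grip 30.0 j6 -1.584
travel [ 0.0003 -0.0001  0.0101]
twist 0.0002
[ 0.04528427 -0.02409533 -0.01966509]
```

Request:
drive_tool:
  targets:
    - {"jaw": 0,"travel": [0,0,0.003],"twist": 0}
    - {"jaw": 0,"travel": [0,0,0.006],"twist": 0}
    - {"jaw": 0,"travel": [0,0,0.008],"twist": 0}
    - {"jaw": 0,"travel": [0,0,0.008],"twist": 0}

```text
t: 12.77
eef_pos: [600.9, 25.9, 83.7]
tcp_rot: [3.142, -0.001, 3.088]
ft_force: [-0.2, 0.8, -3.1]
opening: 0.169
grip_force: 30.0
```

Request:
drive_tool:
  targets:
    - {"jaw": 0,"travel": [0,0,0.002],"twist": 0}
    - {"jaw": 0,"travel": [0,0,0.003],"twist": 0}
    - {"jaw": 0,"travel": [0,0,0.003],"twist": 0}

```text
t: 13.02
eef_pos: [601.3, 25.9, 81.1]
tcp_rot: [3.142, 0.0, 3.088]
ft_force: [2.0, -1.0, -2.2]
opening: 0.165
grip_force: 30.0
```

```bash
python3 - <<'E'
from h import *
go([600.8,25.8,78],np.pi-.054);print(state()["moment"])
E
```

```text
t 13.02 tcp [601.3  25.9  81.1] rpy [3.1416e+00 4.0000e-04 3.0879e+00] F [ 2.  -1.  -2.2] op 0.165 grip 30.0 j6 -1.584
travel [ 0.0005 -0.0001  0.0031]
twist 0.0003
[-0.05161025 -0.15671412 -0.06485398]
```

The pins are in the holes; carry on down.

Request:
drive_tool:
  targets:
    - {"jaw": 0,"travel": [0,0,0.002],"twist": 0}
    - {"jaw": 0,"travel": [0,0,0.004],"twist": 0}
    - {"jaw": 0,"travel": [0,0,0.004],"twist": 0}
    - {"jaw": 0,"travel": [0,0,0.004],"twist": 0}

```text
t: 13.35
eef_pos: [601.3, 25.8, 77.1]
tcp_rot: [3.142, 0.0, 3.088]
ft_force: [2.6, -1.0, -3.3]
opening: 0.167
grip_force: 30.0
```

Request:
drive_tool:
  targets:
    - {"jaw": 0,"travel": [0,0,0.002],"twist": 0}
    - {"jaw": 0,"travel": [0,0,0.004],"twist": 0}
    - {"jaw": 0,"travel": [0,0,0.004],"twist": 0}
    - {"jaw": 0,"travel": [0,0,0.004],"twist": 0}

```text
t: 13.68
eef_pos: [601.1, 25.8, 73.0]
tcp_rot: [3.142, -0.0, 3.088]
ft_force: [3.0, -0.9, -3.7]
opening: 0.169
grip_force: 30.0
```

```bash
python3 - <<'E'
from h import *
go([600.8,25.8,70],np.pi-.054);print(state()["moment"])
E
```

```text
t 13.68 tcp [601.1  25.8  73. ] rpy [ 3.1416e+00 -1.0000e-04  3.0878e+00] F [ 3.  -0.9 -3.7] op 0.169 grip 30.0 j6 -1.584
travel [ 0.0003 -0.0001  0.003 ]
twist 0.0002
[-0.22868956 -0.43505839  0.07366265]
```

Request:
drive_tool:
  targets:
    - {"jaw": 0,"travel": [-0.0007,0,0.001],"twist": 0}
    - {"jaw": 0,"travel": [-0.0007,0,0.002],"twist": 0}
    - {"jaw": 0,"travel": [-0.0007,0,0.002],"twist": 0}

```text
t: 13.93
eef_pos: [601.4, 26.0, 70.8]
tcp_rot: [3.141, -0.001, 3.088]
ft_force: [0.4, 0.7, -1.7]
opening: 0.169
grip_force: 30.0
```

Request:
drive_tool:
  targets:
    - {"jaw": 0,"travel": [0,0,0.001],"twist": 0}
    - {"jaw": 0,"travel": [0,0,0.0015],"twist": 0}
    - {"jaw": 0,"travel": [0,0,0.0015],"twist": 0}

```text
t: 14.18
eef_pos: [601.8, 25.9, 70.2]
tcp_rot: [3.141, 0.0, 3.088]
ft_force: [-1.3, 0.5, 3.5]
opening: 0.164
grip_force: 30.0
```

Request:
drive_tool:
  targets:
    - {"jaw": 0,"travel": [0,0,0.001],"twist": 0}
    - {"jaw": 0,"travel": [0,0,0.001],"twist": 0}
    - {"jaw": 0,"travel": [0,0,0.001],"twist": 0}

```text
t: 14.43
eef_pos: [602.6, 25.9, 70.1]
tcp_rot: [3.141, 0.003, 3.088]
ft_force: [-1.6, -0.1, 11.2]
opening: 0.168
grip_force: 30.0
```

Request:
drive_tool:
  targets:
    - {"jaw": 0.2,"travel": [0,0,0],"twist": 0}
    - {"jaw": 0.3,"travel": [0,0,0],"twist": 0}
    - {"jaw": 0.45,"travel": [0,0,0],"twist": 0}
    - {"jaw": 0.5,"travel": [0,0,0],"twist": 0}
    - {"jaw": 0.5,"travel": [0,0,0],"twist": 0}

```text
t: 14.85
eef_pos: [601.7, 25.9, 68.5]
tcp_rot: [3.142, -0.0, 3.088]
ft_force: [0.5, 0.1, -0.7]
opening: 0.425
grip_force: 0.0
```

Request:
drive_tool:
  targets:
    - {"jaw": 0.5,"travel": [0,0,-0.02],"twist": 0}
    - {"jaw": 0.5,"travel": [0,0,-0.05],"twist": 0}
    - {"jaw": 0.5,"travel": [0,0,-0.08],"twist": 0}
    - {"jaw": 0.4,"travel": [0.04,0,-0.08],"twist": 0}
    - {"jaw": 0.2,"travel": [0.08,0,-0.08],"twist": 0}
    - {"jaw": 0,"travel": [0.12,0,-0.08],"twist": 0}
    - {"jaw": 0,"travel": [0.15,0,-0.08],"twist": 0}
    - {"jaw": 0,"travel": [0.15,0,-0.08],"twist": 0}

```text
t: 15.52
eef_pos: [446.6, 34.5, 148.6]
tcp_rot: [3.141, -0.004, 3.088]
ft_force: [2.1, -0.5, 0.8]
opening: 0.205
grip_force: 0.0
```

```bash
python3 - <<'E'
from h import *
import cv2,pickle
go(None)
c=read_camera("wrist");pickle.dump(c,open("w6.pkl","wb"));f=c["frame"][:,:,::-1]
d=read_camera("scene")["frame"][:,:,::-1];d=cv2.resize(d[190:310,280:440],None,fx=2,fy=2,interpolation=cv2.INTER_CUBIC)
o=np.zeros((480+110,640,3),np.uint8);o[:480]=f;o[350:590,:320]=d;cv2.imwrite("pics/w6.png",o)
E
```

```text
t 15.52 tcp [446.6  34.5 148.6] rpy [ 3.1414 -0.0037  3.0882] F [ 2.1 -0.5  0.8] op 0.205 grip 0.0 j6 -1.588
```

View pics/w6.png

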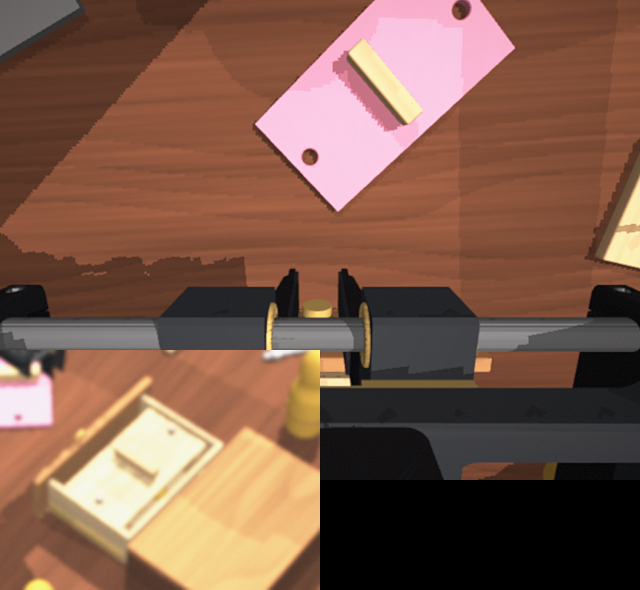

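The board lies flat in the drawer with its rib upright (inset at about (135,460)). The knob is at (317,310), straight ahead of the closed fingers. Now the push.

Request:
drive_tool:
  targets:
    - {"jaw": 0,"travel": [0,0,0.035],"twist": 0}
    - {"jaw": 0,"travel": [0,0,0.07],"twist": 0}
    - {"jaw": 0,"travel": [0,0,0.107],"twist": 0}
    - {"jaw": 0,"travel": [0,0,0.107],"twist": 0}
    - {"jaw": 0,"travel": [-0.015,0,0.107],"twist": 0}
    - {"jaw": 0,"travel": [-0.03,0,0.107],"twist": 0}
    - {"jaw": 0,"travel": [-0.03,0,0.107],"twist": 0}
    - {"jaw": 0,"travel": [-0.03,0,0.107],"twist": 0}

```text
t: 16.28
eef_pos: [482.9, 32.2, 42.7]
tcp_rot: [3.142, 0.001, 3.088]
ft_force: [-0.2, -0.2, 0.8]
opening: 0.005
grip_force: 0.0
```

Request:
drive_tool:
  targets:
    - {"jaw": 0,"travel": [-0.005,0,0],"twist": 0}
    - {"jaw": 0,"travel": [-0.01,0,0],"twist": 0}
    - {"jaw": 0,"travel": [-0.015,0,0],"twist": 0}
    - {"jaw": 0,"travel": [-0.02,0,0],"twist": 0}
    - {"jaw": 0,"travel": [-0.025,0,0],"twist": 0}
    - {"jaw": 0,"travel": [-0.03,0,0],"twist": 0}
    - {"jaw": 0,"travel": [-0.03,0,0],"twist": 0}

```text
t: 16.87
eef_pos: [513.3, 30.6, 41.7]
tcp_rot: [3.142, 0.002, 3.088]
ft_force: [-0.5, 0.2, -0.4]
opening: 0.005
grip_force: 0.0
```

Request:
drive_tool:
  targets:
    - {"jaw": 0,"travel": [-0.006,0,0],"twist": 0}
    - {"jaw": 0,"travel": [-0.012,0,0],"twist": 0}
    - {"jaw": 0,"travel": [-0.018,0,0],"twist": 0}

```text
t: 17.12
eef_pos: [530.2, 29.8, 41.5]
tcp_rot: [3.141, -0.001, 3.088]
ft_force: [-2.4, 1.7, -1.0]
opening: 0.006
grip_force: 1.4
```

```bash
python3 - <<'E'
from h import *
import pickle,cv2
go(None)
c=read_camera("scene");f=c["frame"].astype(float)
# project drawer front's left top corner (panel end, y=+125) for several openings
R=np.array([np.cos(-.054),np.sin(-.054)])
o=cv2.imread("pics/scene0.png")[:,:,::-1].astype(float)
for s in(0,10,20,30,40):
    p=np.array([520,30])+R*s
    e=p+np.array([-R[1],R[0]])*125
    print(s,proj(c,[*e,90]))
d=np.abs(f-o).sum(2)[190:270,280:400];
cv2.imwrite("pics/d.png",d)
for r in range(200,262,4): print(r,''.join('#' if x>90 else '.' for x in np.abs(f-o).sum(2)[r,285:400]))
E
```

```text
t 17.12 tcp [530.2  29.8  41.5] rpy [ 3.1415e+00 -7.0000e-04  3.0878e+00] F [-2.4  1.7 -1. ] op 0.006 grip 1.4 j6 -1.586
0 [351.82936639 202.37329115]
10 [354.52602144 204.03385145]
20 [357.23713291 205.7033138 ]
30 [359.96281734 207.38174997]
40 [362.70319256 209.06923251]
200 ........................###############.############.#################.............................................
204 ......................###################################################..........................................
208 .........................#############################....##############...........................................
212 .........................######################################..######.....#######................................
216 ........................###################################.........######..###....................................
220 ..................#######################################...###........##..###.....................................
224 .............######################################.......####..##############.......................
[... 512 characters left out ...]
........#####......#...######.....###############.################################...#####............
248 ................######..##############....############..##......##..#######################...#####................
252 ............#####...#############....#############..............########....########.......####....................
256 ................#..######.....##################..................#...#########........####........................
260 ...........#######......#####################.................######....###########................................[ WARN:0@0.603] global loadsave.cpp:1063 imwrite_ Unsupported depth image for selected encoder is fallbacked to CV_8U.
```

Request:
drive_tool:
  targets:
    - {"jaw": 0,"travel": [-0.01,0,0],"twist": 0}
    - {"jaw": 0,"travel": [-0.02,0,0],"twist": 0}
    - {"jaw": 0,"travel": [-0.03,0,0],"twist": 0}
    - {"jaw": 0,"travel": [-0.04,0,0],"twist": 0}
    - {"jaw": 0,"travel": [-0.05,0,0],"twist": 0}
    - {"jaw": 0,"travel": [-0.06,0,0],"twist": 0}
    - {"jaw": 0,"travel": [-0.07,0,0],"twist": 0}
    - {"jaw": 0,"travel": [-0.08,0,0],"twist": 0}

```text
t: 17.83
eef_pos: [610.8, 25.5, 41.5]
tcp_rot: [3.141, -0.0, 3.088]
ft_force: [-2.9, 1.5, 0.2]
opening: 0.007
grip_force: 1.6
```

Request:
drive_tool:
  targets:
    - {"jaw": 0,"travel": [-0.005,0,0],"twist": 0}
    - {"jaw": 0,"travel": [-0.01,0,0],"twist": 0}
    - {"jaw": 0,"travel": [-0.015,0,0],"twist": 0}

```text
t: 18.08
eef_pos: [625.1, 24.6, 41.6]
tcp_rot: [3.141, -0.0, 3.088]
ft_force: [-1.9, 1.0, 1.0]
opening: 0.002
grip_force: 1.4
```

```bash
python3 - <<'E'
from h import *
go(None)
print([25.7-.054*(x-600.5) for x in (620,)])
E
```

```text
t 18.08 tcp [625.1  24.6  41.6] rpy [ 3.1415e+00 -2.0000e-04  3.0878e+00] F [-1.9  1.   1. ] op 0.002 grip 1.4 j6 -1.583
[24.647]
```

Force steady at friction level; small steps now until the stop.

Request:
drive_tool:
  targets:
    - {"jaw": 0,"travel": [-0.003,0,0],"twist": 0}
    - {"jaw": 0,"travel": [-0.006,0,0],"twist": 0}
    - {"jaw": 0,"travel": [-0.009,0,0],"twist": 0}
    - {"jaw": 0,"travel": [-0.012,0,0],"twist": 0}

```text
t: 18.42
eef_pos: [636.9, 24.0, 41.7]
tcp_rot: [3.142, -0.0, 3.088]
ft_force: [-2.0, 0.5, -0.0]
opening: 0.002
grip_force: 1.4
```

Request:
drive_tool:
  targets:
    - {"jaw": 0,"travel": [-0.002,0,0],"twist": 0}
    - {"jaw": 0,"travel": [-0.004,0,0],"twist": 0}
    - {"jaw": 0,"travel": [-0.006,0,0],"twist": 0}

```text
t: 18.67
eef_pos: [642.8, 23.7, 41.7]
tcp_rot: [3.141, -0.0, 3.088]
ft_force: [-2.6, 0.8, -0.0]
opening: 0.004
grip_force: 1.3
```

Request:
drive_tool:
  targets:
    - {"jaw": 0,"travel": [-0.002,0,0],"twist": 0}
    - {"jaw": 0,"travel": [-0.004,0,0],"twist": 0}

```text
t: 18.83
eef_pos: [645.8, 23.5, 41.6]
tcp_rot: [3.142, -0.003, 3.088]
ft_force: [-15.2, 0.2, 10.2]
opening: 0.003
grip_force: 7.7
```

Request:
drive_tool:
  targets:
    - {"jaw": 0,"travel": [-0.0005,0,0],"twist": 0}
    - {"jaw": 0,"travel": [-0.0005,0,0],"twist": 0}

```text
t: 19.0
eef_pos: [645.7, 23.5, 41.7]
tcp_rot: [-3.142, -0.004, 3.088]
ft_force: [-10.8, 0.5, 5.4]
opening: 0.002
grip_force: 5.3
```

Request:
drive_tool:
  targets:
    - {"jaw": 0,"travel": [0.02,0,0],"twist": 0}
    - {"jaw": 0,"travel": [0.05,0,0],"twist": 0}
    - {"jaw": 0,"travel": [0.08,0,-0.02],"twist": 0}
    - {"jaw": 0,"travel": [0.12,0,-0.05],"twist": 0}
    - {"jaw": 0,"travel": [0.15,0,-0.1],"twist": 0}
    - {"jaw": 0,"travel": [0.17,0,-0.13],"twist": 0}
    - {"jaw": 0,"travel": [0.17,0,-0.13],"twist": 0}
    - {"jaw": 0,"travel": [0.17,0,-0.13],"twist": 0}

```text
t: 19.67
eef_pos: [477.6, 32.6, 175.5]
tcp_rot: [-3.141, 0.007, 3.088]
ft_force: [0.7, 1.1, 0.0]
opening: 0.005
grip_force: 0.0
```

```bash
python3 - <<'E'
from h import *
import cv2
go(None)
c=read_camera("scene");f=c["frame"]
# panel-vs-unit gap: sample the scene along the drawer axis on the top plane, near the panel's left end
R=np.array([np.cos(-.054),np.sin(-.054)]);L=np.array([-R[1],R[0]])
for off in(95,-95):
  for x in range(640,712,4):
    p=np.array([x,25.7-.054*(x-600.5)])+L*off
    u,v=proj(c,[*p,92]);print(off,x,int(u),int(v),f[int(round(v)),int(round(u))])
E
```

```text
t 19.67 tcp [477.6  32.6 175.5] rpy [-3.1415  0.0069  3.0881] F [0.7 1.1 0. ] op 0.005 grip 0.0 j6 -1.587
95 640 378 228 [159 102  76]
95 644 380 229 [158 102  75]
95 648 381 230 [156 101  75]
95 652 382 230 [160 104  77]
95 656 383 231 [171 108  80]
95 660 384 232 [174 110  81]
95 664 385 233 [178 113  82]
95 668 387 233 [180 115  85]
95 672 388 234 [179 115  83]
95 676 389 235 [176 112  81]
95 680 390 235 [223 156 107]
95 684 391 236 [243 193 127]
95 688 392 237 [245 203 134]
95 692 394 238 [246 215 142]
95 696 395 238 [247 217 144]
95 700 396 239 [247 217 144]
95 704 397 240 [247 215 143]
95 708 398 241 [247 216 144]
-95 640 335 270 [176 113  83]
-95 644 336 271 [179 115  84]
-95 648 337 272 [179 115  85]
-95 652 339 273 [179 114  84]
-95 656 340 274 [182 117  86]
-95 660 341 275 [183 118  87]
-95 664 342 275 [180 116  84]
-95 668 343 276 [186 119  87]
-95 672 345 277 [196 124  90]
-95 676 346 278 [199 127  92]
-95 680 347 279 [232 165 113]
-95 684 348 280 [245 200 133]
-95 688 349 280 [246 210 137]
-95 692 351 281 [246 214 141]
-95 696 352 282 [246 214 140]
-95 700 353 283 [247 217 143]
-95 704 354 284 [247 220 146]
-95 708 356 285 [247 220 147]
```

The panel is flush with the unit front at both ends, with no gap, and the arm is clear. Handing in.

```bash
python3 -c "
from cell import job_done
print(job_done())"
```

```text
the job is handed in; nothing more can be done
None
```

The small doll is in the drawer saddles with its head to the back, the plywood cover board is on its pins, the drawer is pushed to its stop, and the job was handed in at about 20 s; I judged "flush" and "fully shut" from contact heights, forces and camera checks.

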